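# Pop a crate tracker tag out of its dock and trap it on the reader plate

### The arm

A 6-joint arm with a two-finger parallel gripper is mounted at the origin on the work surface. World frame = base frame: x ahead of the robot, y to its left, z up, the work surface at z = 0. Lengths are in m, angles in rad, forces in N, time in s.
With the tool pointing down it reaches from about 0.35 to 0.775 m from the base axis. Payload 7.3 kg.
Tool frame: the origin (TCP) lies where the fingers leave the gripper's body, on its centre line; the fingertips stand 66 mm ahead of it and the grasp point (between the pads) lies manip.tcp_to_grasp ahead of it (manip.tcp_to_grasp is the distance from the TCP to the grasp point, in m); z points along the fingers, y is the line along which they close (so a half turn about z gives the same grasp; the last joint's range is limited). The gripper opens to 92 mm and grips with 3 to 60 N. Pads are 19 mm wide; open, the fingers measure 130 mm over their backs; the gripper's body (75 mm by 190 mm) begins 47 mm behind the grasp point.
Start: joints at [1.018, 0.342, 1.524, -0, 1.275, -0.146], TCP at [0.208, 0.482, 0.292] pointing down, gripper open.
Joint ranges: [-2.53, 2.53], [-0.77, 2.02], [0.04, 2.7], [-1, 4.14], [0.28, 2.66], [-3.11, 3.11]. Speed limits (rad/s): [2.57, 2.57, 3.14, 3.14, 3.14, 3.14].

### API

Orientations are given as a unit quaternion [x, y, z, w].
In Python, from bench import manip, cams gives the robot as it stands. The module is installed in compiled form; this text tells all that it offers.
- The arm moves only by the tool drive_tool, never from a script. Its argument "commands" is a list that holds one entry, the list of rows, each a list of 7 numbers: the turn, a rotation vector about the tool's x, y, z in rad, then the shift along the tool's x, y, z in cm, then the gripper's target within -1 to 1 (fully open at 1, half-way at 0, shut at -1). In form: [[[wx, wy, wz, tx, ty, tz, grip], ...]]. A call has 1 to 5 rows; each row shifts and turns the commanded pose from where the row before left it, along the tool's axes as they then stand; what a row does not reach is not made up. A row lasts 1/12 s, in which the tool goes at most 41.7 mm and 7.16 degrees, less where a joint would pass 70% of its speed; a pose out of reach is approached as far as the arm can. A call with a gripper value outside its range is refused whole. The fingers move at their own pace and stop on an object; "grip_force" is the grip in N (left out, the last holds). Time passes only in rows, so rows that do not move let the fingers close. It gives the time, the measured TCP pose, the force, the opening and the grip force at its end, in the units of the state.
- manip.state(): the state, without advancing time (a new reading comes with each control period).
- cams.get_image(name): name is "scene" or "top" or "wrist"; returns the picture (384x512x3 uint8, red, green, blue); there is no depth.
- cams.get_calibration(name): a dict with "camera_matrix" (3x3 intrinsics, pixels), "R" (3x3) and "t" (3): a world point X has camera coordinates R X + t. Camera axes: x right, y down, z forward; pixel columns grow to the right and rows downward; lengths in m; the calibration is good to about 2 mm. A picture is of the moment at which its call begins: read the wrist's pose just before it. get_calibration takes no time and is no camera call; for the wrist camera it gives the pose at the moment of the call.
- manip.job_done(): hands the job in; it is judged then, once.
Trained networks look in the newest picture that a camera, given by its name, has taken for a name from the list of things; names that differ only in an ending like _2 or _b are one class to them, and where a whole thing is asked for, a point or a joint stands for the part that bears it (a point fixed in the world has none). Each returns a list of dicts, best first, with "score" (0 to 1); they miss things now and then, are a little off and sometimes report something else, mostly with a low value. They report only what shows in the picture. A call takes as long as a camera call. They do not tell look-alikes from the thing itself.
- cams.spot_in(camera, query): "location" ([x, y, z] in m, in world coordinates, good to about 4 mm: the middle of the surface that is visible of it).
- cams.silhouettes(camera, query): "mask" (384x512 bool, what is visible of it).
The state is a dict: "time": time; "joints": joint angles; "qvel": joint speeds; "tau": joint torques, N m; "tool_pos": TCP position; "ee_rot": TCP orientation; "force": force on the tool from outside, world axes, zero at the start; "torque": the same for the moment, N m; "grip_width": opening from 0.0 (shut) to 1.0 (fully open); "gripper_force": force on a finger pad.
Only numpy, scipy, OpenCV 4.12 (cv2) and the standard library are available. Lean on these libraries where they do the work, as an engineer would, in place of code of your own. Each camera call takes 0.05 s, during which the arm holds its last target. There are 200 camera calls.

### The job

With one fingertip push the dock's black ejector pad fully down, so that the crate tracker tag pops out of its pocket and slides down the chute, and stop it with the other finger so that it ends up on the dark reader plate instead of running off the end. Only touch the tag, never lift or carry it, and leave the bananas, the jar and the cardboard core alone. Finish while still holding the tag there, at rest against the finger.

Things in the scene. Friction and masses are not known exactly. Their poses are not given: they have to be found in the camera images.
- dock: Fixed grey dock. Origin: on the bench, under the chute's centre line at the middle of the reader plate. z up; y is the level direction in which the chute runs downhill; its -x side (towards the robot) carries the ejector pad. Foot plate x -110 to 30, y -108 to 78 mm. A low return tray, 22 mm high, lies beyond the chute's lower end (y 80 to 175).
- chute: Fixed slippery chute (friction about 0.1), tilted 18 deg, downhill along its +y; z normal to its floor. Origin: centre of the tag's pocket at floor level, 92 mm above the bench. Pocket: y -24.5 to 24.5, 39 mm wide, 6 mm deep, back stop 14 mm high. Floor: y 24.5 to the open lower end at 150 mm, 39 mm wide between rails 4 mm high. A freed tag runs off the end within a second unless stopped.
- plate_mid (a point): Centre of the dark steel reader plate, a flush inlay in the chute floor, 84 mm long down the chute, 37 mm wide; at chute y = 72 mm, about 70 mm above the bench. A vertical finger with its tip level with the fully pressed pad clears floor and rails from chute y = 68 mm on and blocks the tag; at y = 102 mm its tip is 14 mm above the floor and 70 mm from the pad's centre, seen from above.
- tag_mid (a point): Centre (half-way up) of the tag: a loose grey plastic block with a pale panel on top, 34 mm wide across the chute, 44 mm long down it, 24 mm high, about 120 g. It starts in the pocket, underside 6 mm below the chute floor; on the floor its centre is 12 mm above it. Centred on the plate, its lower face is at chute y = 94 mm.
- pad_top (a point): Centre of the top of the square black ejector pad, 36 x 36 mm, facing up; 85 mm above the bench when up, 75 mm fully down (its 49 mm square housing is 68 mm high). In the dock's frame at x = -68, y = 12 mm.
- ejector (a joint): Travel of the ejector pad: 0 up, 0.010 m fully down. A spring pushes it up (1.3 N at the start, 3.5 N fully down, plus up to 2 N for the tag). A lifter under the tag rises by the same travel, and the tag is freed after about 6 mm.
- bananas: Bystander: a green hand of bananas, about 150 mm long, 70 mm high, standing beyond the dock. Origin: on the bench under the crown; the fruit point along its x.
- tape_core: Bystander: an empty cardboard tape core standing on end, 84 mm across, 50 mm high. Origin: centre of its underside.
- spray: Bystander: a white lidded jar, 52 mm across, 100 mm high. Origin: centre of its underside.
- tag: The tag itself; origin at the centre of its underside, x across the chute, y down the chute, z normal to its top.
Not all that is in view belongs to the job. There is more than one size of the tag; the job needs the middle-sized.

How it is judged:
By the outcome, as a careful person would: the job done as asked, in the order asked, and still so for the second after the job is handed in, while the arm keeps its last pose, push and grip.
It also fails if it takes over 32 s, if anything falls off the work surface, if the arm or the gripper's body presses on something with over 40 N, if the wrist force passes 120 N, or if a joint passes its speed limit or range.

## Working session

There is one attempt and no reset: what is moved stays moved. The work goes in short steps, Python scripts to look and compute and a tool call to move; the robot and the scene stay as the last step left them, time stands still between calls to the robot, and variables do not carry over. Pictures are saved under pics/ and viewed, at most 10 in all, crops included, and the job is handed in when it is done.

Besides the shell and the picture viewer there is one more tool, called after "Call:" as name(argument=value, ...), one argument or row to a line, values as JSON. drive_tool: Moves the arm, as the interface text tells. Its arguments: {"type":"object","properties":{"commands":{"type":"array","items":{"type":"array","items":{"type":"array","items":{"type":"number"}}}},"grip_force":{"type":"number"}},"required":["commands"]}

```bash
mkdir -p pics; cat > h.py <<'E'
import numpy as np, cv2
from bench import manip, cams
def save(n,im): cv2.imwrite(f'pics/{n}.png',cv2.cvtColor(im,cv2.COLOR_RGB2BGR))
def proj(c,X):
    k=cams.get_calibration(c); p=np.array(k['camera_matrix'])@(np.array(k['R'])@np.array(X,float)+np.array(k['t']).ravel()); return p[:2]/p[2]
def ray(c,uv,z):
    k=cams.get_calibration(c);R=np.array(k['R']);t=np.array(k['t']).ravel()
    o=-R.T@t; d=R.T@np.linalg.inv(k['camera_matrix'])@[uv[0],uv[1],1.]
    return o+d*(z-o[2])/d[2]
E
python3 - <<'E'
from h import *
a=cams.get_image('scene'); b=cams.get_image('top')
im=np.vstack([a,b]) 
save('s1',np.hstack([cv2.resize(a,(400,300)),cv2.resize(b,(400,300))]))
save('top',b);save('scene',a)
for c in ('top','scene'):
  for q in ('dock','pad_top','tag','plate_mid','chute','bananas','spray','tape_core'):
    for r in cams.spot_in(c,q)[:3]:
      print(c,q,round(r['score'],2),np.round(r['location'],3),proj(c,r['location']).round())
s=manip.state();print(s['time'],s['tool_pos'],s['ee_rot'],s['force'],s['grip_width'],manip.tcp_to_grasp)
E
```

```text
top dock 0.7 [ 0.504 -0.024  0.005] [260. 242.]
top pad_top 0.64 [ 0.464 -0.027  0.088] [263. 258.]
top tag 0.76 [ 0.525 -0.11   0.108] [298. 231.]
top tag 0.66 [ 0.426 -0.243  0.033] [350. 271.]
top plate_mid 0.81 [ 0.538 -0.044  0.072] [269. 227.]
top chute 0.85 [ 0.534 -0.041  0.071] [268. 229.]
top bananas 0.65 [ 0.742 -0.067  0.06 ] [275. 146.]
top spray 0.77 [0.682 0.09  0.1  ] [212. 168.]
top spray 0.55 [ 0.535 -0.042  0.071] [268. 228.]
top tape_core 0.94 [ 0.662 -0.189  0.051] [325. 176.]
scene dock 0.82 [ 0.532 -0.053  0.015] [199. 227.]
scene pad_top 0.76 [ 0.473 -0.033  0.081] [184. 190.]
scene tag 0.95 [ 0.441 -0.252  0.034] [ 99. 251.]
scene tag 0.78 [ 0.536 -0.21   0.019] [147. 266.]
scene tag 0.69 [ 0.537 -0.114  0.108] [178. 208.]
scene plate_mid 0.67 [ 0.539 -0.072  0.074] [194. 212.]
scene chute 0.57 [ 0.543 -0.067  0.074] [197. 212.]
scene bananas 0.93 [ 0.758 -0.08   0.057] [275. 265.]
scene spray 0.6 [0.695 0.079 0.062] [293. 210.]
scene spray 0.59 [ 0.467 -0.035  0.084] [181. 188.]
0.9 [0.20772669 0.48217397 0.29224671] [2.02013950e-01 9.79382643e-01 5.43032375e-05 2.34070556e-05] [-0.73682643  0.21943354  0.07350505] 0.9972328727459674 0.0467
```

View pics/top.png

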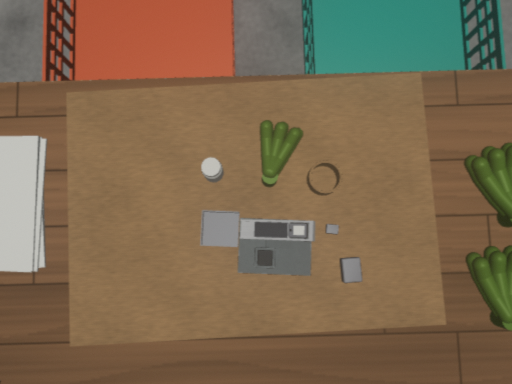

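View pics/scene.png

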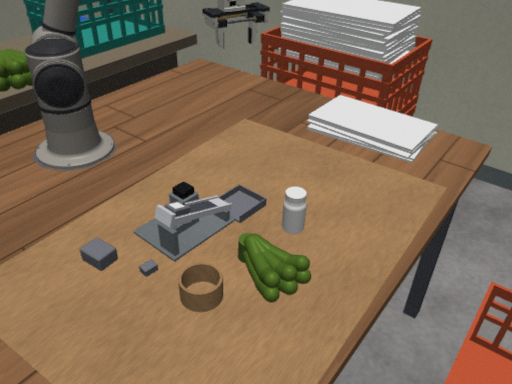

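The tag in the dock pocket is at top (299,230), on the chute. There are two look-alikes lying on the bench: a large one at (351,270) and a small one at (332,229). The pocketed one fits the description; I'll confirm it with a wrist close-up. First I'll move over the dock.

Call:
drive_tool(
  commands=[
    [[0,0,0,-3.1,-2.3,0,1],[0,0,0,-3.1,-2.3,0,1],[0,0,0,-3.1,-2.3,0,1],[0,0,0,-3.1,-2.3,0,1],[0,0,0,-3.1,-2.3,0,1]],
  ],
)

```text
time: 1.32
tool_pos: [0.305, 0.3137, 0.2924]
ee_rot: [0.202, 0.979, 0.0, 0.0]
force: [-0.0, -0.7, 0.1]
grip_width: 1.003
gripper_force: 0.0
```

Call:
drive_tool(
  commands=[
    [[0,0,0,-3.1,-2.3,0,0.1],[0,0,0,-3.1,-2.3,0,0.1],[0,0,0,-3.1,-2.3,0,0.1],[0,0,0,-3.1,-2.3,0,0.1],[0,0,0,-3.1,-2.3,0,0.1]],
  ],
)

```text
time: 1.73
tool_pos: [0.402, 0.1465, 0.2925]
ee_rot: [0.202, 0.979, 0.0, 0.0]
force: [1.5, 1.2, 0.2]
grip_width: 0.685
gripper_force: 0.0
```

Call:
drive_tool(
  commands=[
    [[0,0,0.12,0,0,0,0.1],[0,0,0.12,0,0,0,0.1],[0,0,0.12,0,0,0,0.1],[0,0,0.12,0,0,0,0.1],[0,0,0.12,0,0,0,0.1]],
  ],
)

```text
time: 2.15
tool_pos: [0.4015, 0.1481, 0.2923]
ee_rot: [0.485, 0.874, 0.0, 0.0]
force: [-0.2, -0.3, -0.6]
grip_width: 0.552
gripper_force: 0.0
```

Call:
drive_tool(
  commands=[
    [[0,0,0,-3.2,0.1,0,0.1],[0,0,0,-3.2,0.1,0,0.1],[0,0,0,-3.2,0.1,0,0.1],[0,0,0,-3.2,0.1,0,0.1],[0,0,0,-3.2,0.1,0,0.1]],
  ],
)

```text
time: 2.57
tool_pos: [0.4918, 0.0144, 0.2924]
ee_rot: [0.482, 0.876, 0.0, 0.0]
force: [-0.1, 0.3, 0.5]
grip_width: 0.55
gripper_force: 0.0
```

Call:
drive_tool(
  commands=[
    [[0,0,0.1,0,0,0,0.1],[0,0,0.1,0,0,0,0.1],[0,0,0.1,0,0,0,0.1],[0,0,0,0,0,0,0.1],[0,0,0,0,0,0,0.1]],
  ],
)

```text
time: 2.98
tool_pos: [0.4912, 0.0157, 0.2922]
ee_rot: [0.607, 0.795, 0.0, 0.0]
force: [0.0, 0.7, 0.7]
grip_width: 0.551
gripper_force: 0.0
```

```bash
python3 - <<'E'
from h import *
s=manip.state();w=cams.get_image('wrist');save('w1',w)
k=cams.get_calibration('wrist');R=np.array(k['R']);print('cam',-R.T@np.array(k['t']).ravel(),R[2])
np.savez('w1.npz',K=k['camera_matrix'],R=R,t=k['t'])
for q in ('pad_top','tag','plate_mid','chute','dock'):
  for r in cams.spot_in('wrist',q)[:3]: print(q,round(r['score'],2),np.round(r['location'],4),proj('wrist',r['location']).round())
print(s['time'],s['tool_pos'],s['ee_rot'],s['grip_width'])
E
```

```text
cam [0.47370558 0.08222803 0.38324386] [ 0.06800828 -0.24456791 -0.96724424]
pad_top 0.7 [ 0.4662 -0.0276  0.0846] [228. 215.]
tag 0.61 [ 0.5248 -0.091   0.0984] [262. 280.]
plate_mid 0.59 [ 0.5323 -0.0195  0.0605] [283. 215.]
chute 0.68 [ 0.531  -0.0211  0.0597] [282. 216.]
dock 0.72 [0.5144 0.0095 0.0132] [274. 182.]
2.9833 [0.49117899 0.01570677 0.29223939] [6.06740394e-01 7.94900050e-01 5.42041872e-05 4.08805759e-05] 0.5509792856461371
```

View pics/w1.png

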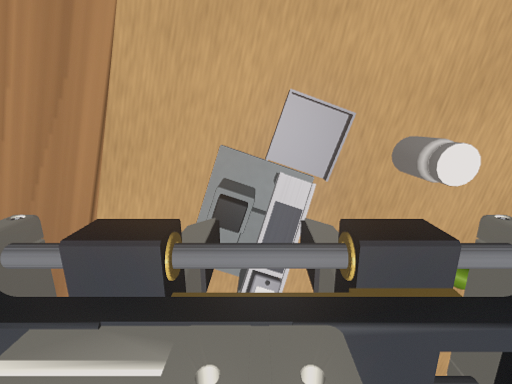

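Call:
drive_tool(
  commands=[
    [[0,0,0,-3.5,-0.6,0,0.1],[0,0,0,-3.5,-0.6,0,0.1],[0,0,0,-2,0,0,0.1],[0,0,0,0,0,0,0.1],[0,0,0,0,0,0,0.1]],
  ],
)

```text
time: 3.7
tool_pos: [0.5031, -0.0749, 0.292]
ee_rot: [0.609, 0.794, 0.0, -0.0]
force: [0.5, -0.4, -0.4]
grip_width: 0.55
gripper_force: 0.0
```

```bash
python3 - <<'E'
from h import *
s=manip.state();w=cams.get_image('wrist')
k=cams.get_calibration('wrist')
np.savez('w2.npz',K=k['camera_matrix'],R=k['R'],t=k['t']);cv2.imwrite('w2raw.png',w[:,:,::-1])
save('w2',cv2.resize(w[60:320,150:410],None,fx=2.3,fy=2.3,interpolation=cv2.INTER_CUBIC))
for q in ('pad_top','tag','plate_mid','chute'):
  for r in cams.spot_in('wrist',q)[:3]: print(q,round(r['score'],2),np.round(r['location'],4),proj('wrist',r['location']).round())
print(s['time'],s['tool_pos'],s['ee_rot'],s['grip_width'])
E
```

```text
pad_top 0.97 [ 0.4654 -0.0299  0.0864] [236. 138.]
tag 0.57 [ 0.5225 -0.1054  0.1068] [269. 222.]
tag 0.41 [ 0.7196 -0.0478  0.0529] [429. 204.]
plate_mid 0.95 [ 0.5312 -0.0404  0.0685] [290. 162.]
chute 0.91 [ 0.5353 -0.0407  0.0679] [293. 163.]
chute 0.26 [ 0.4686 -0.0297  0.0849] [239. 139.]
3.7 [ 0.50306678 -0.07490892  0.29200549] [ 6.08506451e-01  7.93548870e-01  1.04011553e-04 -2.80335542e-04] 0.5501031357980187
```

View pics/w2.png

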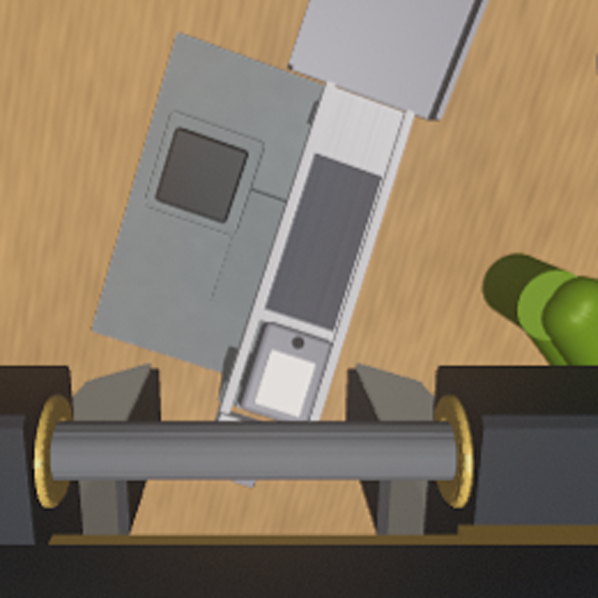

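The tag in the pocket at crop (285,370) is the mid-sized one: about 34x44 mm, with a pale panel, sitting on the chute. The pad is at about (202,175) and the dark plate at about (325,240). Next I'll fit the dock pose from the visible corners.

```bash
cat > fit.py <<'E'
from h import *
from scipy.optimize import least_squares
d=np.load('w2.npz');K,R,t=d['K'],d['R'],d['t'].ravel()
c,s=np.cos(np.radians(18)),np.sin(np.radians(18))
ch=lambda x,y:[x,(y-72)*c*1,92-y*s]
P=[[-86,30,85],[-50,30,85],[-50,-6,85],[-86,-6,85],ch(-18.5,114),ch(18.5,114),ch(18.5,30),ch(-18.5,30),[-110,78,4],[-110,-108,4]]
uv=np.array([(177,128),(249,153),(227,222),(154,195),(316,153),(383,177),(333,330),(267,309),(178,33),(91,330)])/2.3+[150,60]
P=np.array(P)/1000
def W(p,X):
    a=p[2];return np.c_[p[0]+np.cos(a)*X[:,0]-np.sin(a)*X[:,1],p[1]+np.sin(a)*X[:,0]+np.cos(a)*X[:,1],X[:,2]]
def f(p):
    q=(R@W(p,P).T+t[:,None]).T@K.T; return (q[:,:2]/q[:,2:]-uv).ravel()
r=least_squares(f,[.535,-.04,0],loss='soft_l1')
print(r.x,np.degrees(r.x[2]));print(r.fun.reshape(-1,2).round(1).tolist())
p=r.x
for o in [(-68,12),(-68,15),(0,28.6),(0,33)]: print(o,W(p,np.array([[o[0],o[1],0]])/1e3)[0].round(4))
a=W(p,np.array([[-68,15,0]])/1e3)[0];b=W(p,np.array([[0,33,0]])/1e3)[0]
m=(a+b)/2;ang=np.degrees(np.arctan2(*(b-a)[1::-1]))
st=manip.state();q=st['ee_rot'];al=2*np.arctan2(q[1],q[0]);ty=al-np.pi/2
print('mid',m,'dist',np.linalg.norm(b-a),'line ang',ang,'tool y ang',np.degrees(ty))
D=m-np.array(st['tool_pos']);x=np.array([np.cos(al),np.sin(al)]);y=np.array([np.cos(ty),np.sin(ty)])
print('turn tool z rad',np.radians(np.degrees(ty)-ang),'tx,ty cm',100*D[:2]@x,100*D[:2]@y)
E
python3 fit.py
```

```text
[ 0.53408446 -0.0446075  -0.06658372] -3.8149662240037703
[[-0.2, -1.2], [0.7, -0.7], [-0.3, 1.3], [-0.0, 2.3], [-0.1, -0.3], [0.2, -0.2], [0.7, 1.0], [-0.8, 0.1], [-0.1, -0.9], [-0.0, 0.1]]
(-68, 12) [ 0.467  -0.0281  0.    ]
(-68, 15) [ 0.4672 -0.0251  0.    ]
(0, 28.6) [ 0.536  -0.0161  0.    ]
(0, 33) [ 0.5363 -0.0117  0.    ]
mid [ 0.50175663 -0.0183985   0.        ] dist 0.07034202158027586 line ang 11.0115137463519 tool y ang 15.216648304498147
turn tool z rad 0.07339344352904895 tx,ty cm 5.322176698801809 1.326610163876647
```

Call:
drive_tool(
  commands=[
    [[0,0,0.073,0,0,0,0.1],[0,0,0,3,0.5,0,0.1],[0,0,0,2.7,0.5,0,0.1],[0,0,0,0,0,0,0.1],[0,0,0,0,0,0,0.1]],
  ],
)

```text
time: 4.37
tool_pos: [0.5019, -0.0147, 0.2924]
ee_rot: [0.635, 0.772, 0.0, 0.0]
force: [-0.5, -0.2, 1.0]
grip_width: 0.553
gripper_force: 0.0
```

Call:
drive_tool(
  commands=[
    [[0,0,0,0,0,3,0.1],[0,0,0,0,0,3,0.1],[0,0,0,0,0,3,0.1],[0,0,0,0,0,2.7,0.1],[0,0,0,0,0,0,0.1]],
  ],
)

```text
time: 4.78
tool_pos: [0.4995, -0.0165, 0.1708]
ee_rot: [0.636, 0.771, -0.002, -0.004]
force: [-1.7, 0.2, -0.1]
grip_width: 0.551
gripper_force: 0.0
```

```bash
python3 fit.py | tail -2; python3 - <<'E'
from h import *
s=manip.state();print(s['tool_pos'],s['force'],s['time'],s['grip_width'])
w=cams.get_image('wrist');a=cams.get_image('scene')
save('w3',np.hstack([cv2.resize(w,(400,300)),cv2.resize(a[140:275,110:290],(400,300))]))
E
```

```text
mid [ 0.50175663 -0.0183985   0.        ] dist 0.07034202158027586 line ang 11.0115137463519 tool y ang 10.939760908015817
turn tool z rad -0.0012523232766158624 tx,ty cm -0.2336231562680295 0.1870143281392561
[ 0.49947711 -0.01645964  0.1707795 ] [-1.72877899  0.15017018 -0.11930423] 4.7833 0.5508347962270312
```

View pics/w3.png

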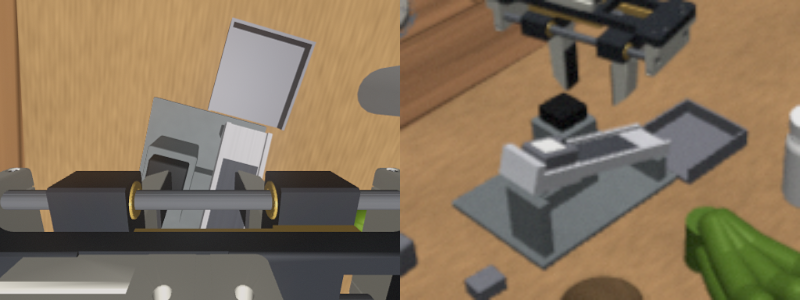

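The finger on the left is over the pad and the other is over the plate's lower part. The tag is still in its pocket.

Call:
drive_tool(
  commands=[
    [[0,0,0,0,0,1.0,0.1],[0,0,0,0,0,0,0.1],[0,0,0,0,0,0,0.1],[0,0,0,0,0,0,0.1]],
  ],
)

```text
time: 5.22
tool_pos: [0.5025, -0.0165, 0.1661]
ee_rot: [0.636, 0.771, 0.0, 0.001]
force: [0.1, -0.8, -0.1]
grip_width: 0.548
gripper_force: 0.0
```

Call:
drive_tool(
  commands=[
    [[0,0,0,0,0,1.3,0.1],[0,0,0,0,0,1.25,0.1],[0,0,0,0,0,0,0.1],[0,0,0,0,0,0,0.1],[0,0,0,0,0,0,0.1]],
  ],
)

```text
time: 5.63
tool_pos: [0.5034, -0.0165, 0.1411]
ee_rot: [0.636, 0.771, 0.001, 0.002]
force: [1.5, -0.4, 4.3]
grip_width: 0.553
gripper_force: 1.9
```

Call:
drive_tool(
  commands=[
    [[0,0,0,0,0,0.1,0.1],[0,0,0,0,0,0,0.1],[0,0,0,0,0,0,0.1],[0,0,0,0,0,0,0.1]],
  ],
)

```text
time: 5.97
tool_pos: [0.5034, -0.0165, 0.1406]
ee_rot: [0.636, 0.771, 0.001, 0.002]
force: [1.1, 1.1, 11.9]
grip_width: 0.55
gripper_force: 6.3
```

```bash
python3 - <<'E'
from h import *
s=manip.state();print(s['tool_pos'],s['force'],s['time'],s['grip_width'])
w=cams.get_image('wrist');a=cams.get_image('scene')
save('w4',np.hstack([cv2.resize(w,(400,300)),cv2.resize(a[140:275,110:290],(400,300))]))
for c in ('scene','top','wrist'):
  if c=='top': cams.get_image('top')
  for q in ('tag','pad_top'):
    for r in cams.spot_in(c,q)[:3]: print(c,q,round(r['score'],2),np.round(r['location'],4),proj(c,r['location']).round())
E
```

```text
[ 0.50340269 -0.01654438  0.14058834] [ 1.0694155   1.13210915 11.929071  ] 5.9667 0.5498029881583066
scene tag 0.63 [ 0.4386 -0.2536  0.0344] [ 97. 251.]
scene tag 0.6 [ 0.5401 -0.0576  0.0881] [199. 204.]
scene tag 0.22 [0.6918 0.0775 0.0609] [292. 211.]
scene pad_top 0.48 [ 0.4733 -0.039   0.0701] [183. 195.]
top tag 0.57 [ 0.4278 -0.2426  0.0359] [350. 270.]
wrist tag 0.68 [ 0.5232 -0.0321  0.089 ] [286. 276.]
wrist pad_top 0.56 [ 0.463  -0.0151  0.0764] [193. 223.]
```

View pics/w4.png

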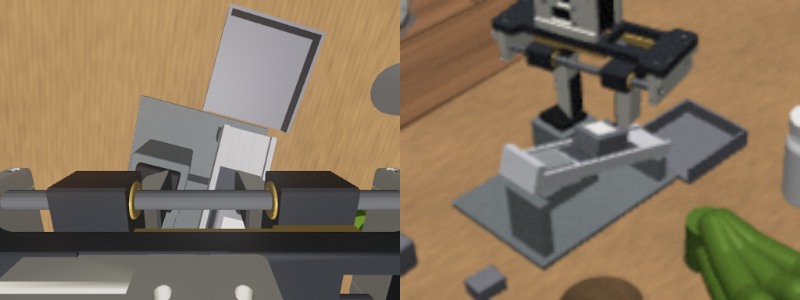

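The tag has stopped against the right finger, on the plate (right panel, about (600,140)). The pad is down on its hard stop: 12 N against a spring of about 3.5 N. I'll do one check that it is at rest, with the plate and tag outlines overlaid.

Call:
drive_tool(
  commands=[
    [[0,0,0,0,0,0,0.1],[0,0,0,0,0,0,0.1],[0,0,0,0,0,0,0.1],[0,0,0,0,0,0,0.1],[0,0,0,0,0,0,0.1]],
  ],
)

```text
time: 6.83
tool_pos: [0.5034, -0.0165, 0.1406]
ee_rot: [0.636, 0.771, 0.001, 0.002]
force: [0.9, 0.9, 12.7]
grip_width: 0.55
gripper_force: 6.3
```

```bash
python3 - <<'E'
from h import *
a0=cv2.cvtColor(cv2.imread('pics/scene.png'),cv2.COLOR_BGR2RGB)
a=cams.get_image('scene');s=manip.state();print(s['force'],s['tool_pos'],s['time'])
c,sn=np.cos(np.radians(18)),np.sin(np.radians(18));p=[.5341,-.0446,-.0666]
def Wc(x,y,n):
    X=np.array([x,(y-72)*c+n*sn,92-y*sn+n*c])/1e3;A=p[2]
    return [p[0]+np.cos(A)*X[0]-np.sin(A)*X[1],p[1]+np.sin(A)*X[0]+np.cos(A)*X[1],X[2]]
k=6;o=np.array([150,170])
b=cv2.resize(a[170:240,150:250],None,fx=k,fy=k,interpolation=cv2.INTER_CUBIC)
for pts,col in (([(x,y,0) for x,y in((-18.5,30),(18.5,30),(18.5,114),(-18.5,114))],(255,0,0)),([(x,y,24) for x,y in((-17,44),(17,44),(17,88),(-17,88))],(0,255,0))):
    q=np.array([(proj('scene',Wc(*t))-o+.5)*k for t in pts]).astype(int);cv2.polylines(b,[q],True,col,1)
save('s5',b)
E
```

```text
[ 0.38127302  0.82215215 12.8677796 ] [ 0.50337721 -0.0165207   0.14057911] 6.8833
```

View pics/s5.png

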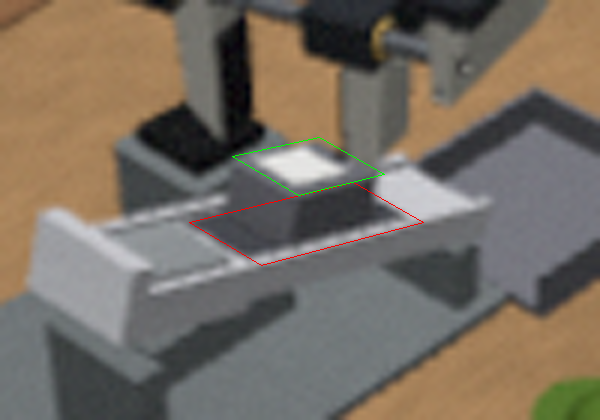

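The tag's top (green outline, about (305,165)) lies where predicted, against the finger and well inside the plate outline (red). It is at rest and the pad is fully down, so I'm handing in.

```bash
python3 -c "
from bench import manip
print(manip.job_done())"
```

```text
the job is handed in; nothing more can be done
None
```

I handed the job in at about 6.9 s: one finger holds the ejector pad fully down, and the middle-sized tag rests against the other finger on the reader plate; the bananas, jar and cardboard core were left alone.

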